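# Unload the push-push sample reader

## Robot

A 6-joint arm with a two-finger parallel gripper is mounted at the origin on the work surface. World frame = base frame: x ahead of the robot, y to its left, z up, the work surface at z = 0. Lengths are in m, angles in degrees, forces in N, time in s.
With the tool pointing down it reaches from about 0.375 to 0.9 m from the base axis. Payload 3.1 kg.
Tool frame: the origin (TCP) lies at the very end of the fingers, on their centre line; the grasp point (between the pads) lies 19 mm behind it (bot.hold_point_z is the z of the grasp point in the tool frame, in m); z points along the fingers, y is the line along which they close (so a half turn about z gives the same grasp; the last joint's range is limited). The gripper opens to 87 mm and grips with 3 to 60 N. Pads are 19 mm wide; open, the fingers measure 117 mm over their backs; the gripper's body (75 mm by 190 mm) begins 51 mm behind the grasp point.
Start: joints at [55.606, 30.224, 82.088, -0, 67.689, -10.227], TCP at [0.256, 0.57, 0.223] pointing down, gripper open.
Joint ranges: [-176.69, 176.69], [-43.24, 126.21], [12.49, 139.97], [-82, 262], [0, 151.66], [-163.58, 163.58]. Speed limits (degrees/s): [159.86, 159.86, 180, 180, 180, 180].

## Interface

Orientations are given as a 3x3 rotation matrix whose columns are the frame's x, y, z axes.
In Python, from rig import bot, capture, camera_model gives the robot as it stands.
- The arm moves only by the tool apply_moves, never from a script. Its argument "plan" is text: rows parted by semicolons, each of 6 numbers parted by spaces: the shift along the tool's x, y, z in units of 0.05 m (1.0 is 0.05 m), then the turn, a rotation vector about the tool's x, y, z in units of 360 degrees (1.0 is 360 degrees). In form: dx dy dz ax ay az; .... A call has 1 to 10 rows; each row shifts and turns the commanded pose from where the row before left it, along the tool's axes as they then stand; what a row does not reach is not made up. A row lasts 1/12 s, in which the tool goes at most 41.7 mm and 7.16 degrees, less where a joint would pass 70% of its speed; a pose out of reach is approached as far as the arm can. A call with a number of a shift or a turn outside -1 to 1 is refused whole. A call with a gripper value outside its range is refused whole. "gripper" is the gripper command: -1 is shut, 1 is fully open, values between are in proportion, set as the call begins (left out, the last holds). The fingers move at their own pace and stop on an object; the grip force is fixed at half the most. Time passes only in rows, so rows that do not move let the fingers close. It gives the time, the measured TCP pose, the force, the opening and the grip force at its end, in the units of the state.
- bot.read_state(): the state, without advancing time (a new reading comes with each control period).
- capture(name): name is "scene" or "top" or "wrist"; returns the picture (480x640x3 uint8, red, green, blue); there is no depth.
- camera_model(name): a dict with "vertical_fov" (degrees; the focal length in pixels is half the picture's height over the tangent of half this angle, whatever the lens; pixels are square), "cx", "cy" (the principal point, pixels), "position" and "rotation" of the camera in the world; the wrist camera has in their place "hand_eye" (4x4, takes a point from camera to tool coordinates, whose origin is the TCP and whose axes are the flange's). Camera axes: x right, y down, z forward; pixel columns grow to the right and rows downward; lengths in m; the calibration is good to about 2 mm. A picture is of the moment at which its call begins: read the wrist's pose just before it. camera_model takes no time and is no camera call.
- bot.hand_in(): hands the job in; it is judged then, once.
The state is a dict: "time_s": time; "joint_positions": joint angles; "qvel": joint speeds; "tau": joint torques, N m; "position": TCP position; "tcp_rot": TCP orientation; "force": force on the tool from outside, world axes, zero at the start; "moment": the same for the moment, N m; "opening": opening from 0.0 (shut) to 1.0 (fully open); "grasp_force": force on a finger pad.
Only numpy, scipy, OpenCV 4.12 (cv2) and the standard library are available. Lean on these libraries where they do the work, as an engineer would, in place of code of your own. Each camera call takes 0.05 s, during which the arm holds its last target. There are 200 camera calls.

## Task

The reading is finished: press the blue pad of the sample reader gently to unlock its sunken sample carrier so that it comes up, lift out the red-capped vial and stand it in the rack hole marked with the red ring, setting it down gently. Then press the empty carrier down by the blue pad, gently again, so that it locks in its sunken position and stays there when you let go. Leave the other vials, the tip box and the wash bottle alone.

Things in the scene. Friction and masses are not known exactly. Their poses are not given: they have to be found in the camera images.
- reader: White fixed box, 130 (x) by 180 (y) by 85 mm high, blue band at its foot; origin at the centre of its underside on the table, z up; turned about z only. In its frame the vial's well is a 36 mm bore in the top at x 0, y +40 mm; the boss with the blue press pad stands at x 0, y -42 mm. Keep the robot's force on the reader, its carrier and its pad under 25 N.
- carrier (a joint): Travel of the sprung carrier (cup and boss slide straight down as one), m: 0 up (released), 0.022 locked, 0.028 at its end stop. Push-push latch, starts locked: pressed past 0.0265 and let go it locks at 0.022; when locked, pressed past 0.025 and let go it rises to 0. Each full press changes the state. It resists with 3 to 7 N on the way, then firmly at the stop: 12 N on the pad is a full press.
- boss_top (a point): Centre of the top face of the carrier's grey boss (40 by 40 mm), moving with it: 115 mm above the table when up, 93 mm locked, 87 mm at the stop. Over it, on a screwed stem, the round blue press pad (36 mm wide), on rubber that yields 1 mm per 5 N. The stem's setting is unknown and not measured: the pad's top lies 10 to 34 mm above this point and is to be found by touch.
- vial_mid (a point): Centre, half-way up, of the red-capped vial, upright: 64 mm tall, glass body 22 mm wide and 46 mm high, cap 24 mm wide and 18 mm high on top, about 35 g. It starts in the reader's well: carrier locked, its cap is sunk to 2 mm above the reader's top and cannot be gripped; carrier up, it stands out 24 mm. Point 32 mm above its underside, 32 mm below the cap's top.
- free_hole (a point): Centre of the mouth, at the rack's top face 40 mm above the table, of the one free hole, marked with a flat red ring of 41 mm. The hole is 27 mm wide and 30 mm deep; a vial standing in it has its centre 2 mm above this point.
- rack: Fixed yellow rack, a block 70 (x) by 190 (y) by 40 mm high; origin at the centre of its underside, on the table; it turns about z only. Three holes at x 0, y -60, 0 and +60 mm of its frame; two hold other vials, one is free.
- vial_blue_mid (a point): Centre of a bystander vial with a blue cap, of the same shape, standing in the rack; leave it.
- vial_white_mid (a point): Centre of a bystander vial with a white cap, of the same shape, standing in the rack; leave it.
- tip_box: Bystander: blue pipette tip box with clear lid, 85 by 120 by 63 mm high, origin under its centre; leave it.
- wash_bottle: Bystander: yellow bottle, diameter 60 mm, 130 mm tall, origin under its centre; leave it.
Things that resemble listed ones, but are neither listed nor needed, are in the scene too. There is more than one size of the reader; the one meant has the size given above.

How it is judged (in metres and radians):
On the way, in this order (a step that is already met when the one before it is completed fails the run):
1. the carrier is unlocked and up, with the red-capped vial still in it (value of joint carrier below 0.004 m and z of vial_mid in the frame of reader below 0.085 m), for 0.1 s.
2. the red-capped vial stands in the ringed hole, let go, while the carrier is still up (horizontal distance between vial_mid and free_hole below 0.007 m and z of vial_mid in the frame of free_hole below 0.005 m and angle between vial_mid's own z axis and vertical below 0.15 rad and contact force between the fingers and vial below 0.05 N and value of joint carrier below 0.004 m), for 0.1 s.
At the end, for the whole second after the job is handed in: The empty carrier is locked down by itself (carrier joint between 20.5 and 23.6 mm, at rest) and the red-capped vial stands at rest in the ringed hole of the rack, on the hole's floor (within 3 mm in height, 7 mm of the hole's centre, upright within 0.15 rad) (value of joint carrier between 0.0205 and 0.0236 m and velocity of joint carrier below 0.01 m/s and horizontal distance between vial_mid and free_hole below 0.007 m and z of vial_mid in the frame of free_hole below 0.005 m and angle between vial_mid's own z axis and vertical below 0.15 rad and linear speed of vial below 0.02 m/s); the robot touches nothing.
It fails at once if the robot loads the reader, its carrier or pad with more than 25 N (contact force between any of the arm, the fingers and reader above 25 N).
It fails at once if the red-capped vial is dropped (falls faster than 0.6 m/s out of the fingers) (linear speed of vial above 0.6 m/s and contact force between the fingers and vial below 0.05 N).
It fails at once if another vial, the tip box or the wash bottle is moved by more than 20 mm (distance of any of vial_blue_mid, vial_white_mid, tip_box, wash_bottle from where it was at the start of the episode above 0.02 m).
It also fails if it takes over 69 s, if anything falls off the work surface, if the arm or the gripper's body presses on something with over 40 N, if the wrist force passes 120 N, or if a joint passes its speed limit or range.

## Working session

There is one attempt and no reset: what is moved stays moved. The work goes in short steps, Python scripts to look and compute and a tool call to move; the robot and the scene stay as the last step left them, time stands still between calls to the robot, and variables do not carry over. Pictures are saved under pics/ and viewed, at most 10 in all, crops included, and the job is handed in when it is done.

Besides the shell and the picture viewer there is one more tool, called after "Call:" as name(argument=value, ...) on one line, values as JSON. apply_moves: Moves the arm, as the interface text tells. Its arguments: {"type":"object","properties":{"plan":{"type":"string"},"gripper":{"type":"number"}},"required":["plan"]}

```bash
mkdir -p pics; ls; cat > h.py <<'E'
from rig import bot,capture,camera_model
import numpy as np,cv2
def save(n,f):
    im=capture(n); cv2.imwrite('pics/'+f,im[:,:,::-1]); return im
def ray(n,u,v,st=None):
    m=camera_model(n); f=240/np.tan(np.radians(m['vertical_fov']/2))
    d=np.array([(u-m['cx'])/f,(v-m['cy'])/f,1.])
    if n=='wrist':
        st=st or bot.read_state(); H=np.array(m['hand_eye']); R=np.array(st['tcp_rot'])
        return np.array(st['position'])+R@H[:3,3], R@H[:3,:3]@d
    return np.array(m['position']),np.array(m['rotation'])@d
def at(n,u,v,z,st=None):
    p,d=ray(n,u,v,st); return p+d*(z-p[2])/d[2]
def proj(n,P,st=None):
    m=camera_model(n); f=240/np.tan(np.radians(m['vertical_fov']/2))
    if n=='wrist':
        st=st or bot.read_state(); H=np.array(m['hand_eye']); R=np.array(st['tcp_rot'])
        p=np.array(st['position'])+R@H[:3,3]; R=R@H[:3,:3]
    else: p,R=np.array(m['position']),np.array(m['rotation'])
    q=R.T@(np.array(P)-p); return q[0]/q[2]*f+m['cx'],q[1]/q[2]*f+m['cy']
E
python3 - <<'E'
from h import *
np.set_printoptions(precision=4,suppress=True)
s=bot.read_state(); print(s['time_s'],s['position'],s['tcp_rot'],s['force'],s['opening'],bot.hold_point_z)
for n in('scene','top','wrist'):print(n,camera_model(n))
save('top','top0.png');save('scene','sc0.png')
E
```

```text
pics
0.0 [0.2554 0.5696 0.2216] [[-0.9124  0.4094 -0.0013]
 [ 0.4094  0.9124 -0.0018]
 [ 0.0004 -0.0021 -1.    ]] [-0.8584 -0.4196  0.5027] 0.9991153389944579 -0.0187
scene {'vertical_fov': 53.04362374405618, 'cx': 322.0693335210218, 'cy': 242.11747742797596, 'position': array([0.9363, 0.4563, 0.9659]), 'rotation': array([[-0.7464,  0.5566, -0.3648],
       [ 0.6654,  0.6142, -0.4242],
       [-0.012 , -0.5594, -0.8288]])}
top {'vertical_fov': 53.52036226240777, 'cx': 312.0793430678446, 'cy': 246.95264130814908, 'position': array([0.3325, 0.0189, 1.0919]), 'rotation': array([[-0.0063, -0.9812,  0.1929],
       [-1.    ,  0.0064, -0.0002],
       [-0.001 , -0.1929, -0.9812]])}
wrist {'vertical_fov': 67.4241439656256, 'cx': 315.98849938382835, 'cy': 241.43692531093606, 'hand_eye': array([[ 0.    , -0.9544, -0.2985,  0.0819],
       [ 1.    ,  0.0002, -0.0007,  0.0011],
       [ 0.0008, -0.2985,  0.9544, -0.1619],
       [ 0.    ,  0.    ,  0.    ,  1.    ]])}
```

View pics/top0.png

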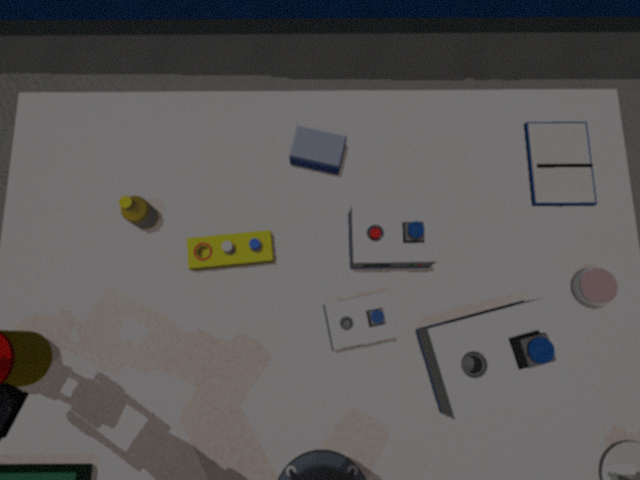

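View pics/sc0.png

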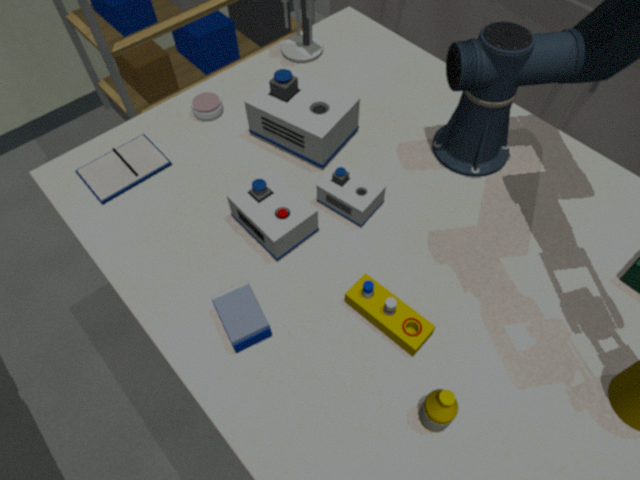

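The top view shows the target reader with its red cap at (375,233) and blue pad at (415,231). The ringed hole is at (203,251), and the white and blue caps are at (228,247) and (255,245).

```bash
cat > m.py <<'E'
from h import *
np.set_printoptions(precision=4,suppress=True)
def blob(im,box,col):
    x0,x1,y0,y1=box; h=cv2.cvtColor(im,cv2.COLOR_RGB2HSV)[y0:y1,x0:x1].astype(int)
    H,S,V=h[...,0],h[...,1],h[...,2]
    k={'red':((H<9)|(H>172))&(S>140)&(V>60),'blue':(H>100)&(H<125)&(S>140)&(V>60)}[col]
    n,l,st,c=cv2.connectedComponentsWithStats(k.astype(np.uint8))
    i=1+np.argmax(st[1:,4]); return c[i]+[x0,y0],st[i]
def cen(st): return 
E
python3 - <<'E'
from m import *
t=cv2.imread('pics/top0.png')[:,:,::-1].copy();s=cv2.imread('pics/sc0.png')[:,:,::-1].copy()
for nm,bt,bs,c,z in(('cap',(360,390,220,245),(268,295,202,225),'red',.087),('ring',(188,218,236,265),(398,428,312,340),'red',.04),('pad',(402,428,218,243),(248,272,175,197),'blue',.115),('bluecap',(247,264,236,254),(358,378,278,297),'blue',.074)):
    for n,im,b in(('top',t,bt),('scene',s,bs)):
        p,st=blob(im,b,c); print(nm,n,p,st,at(n,*p,z))
print(at('top',228,246,.074),at('scene',390,304,.074))
E
```

```text
cap top [374.8614 232.8317] [ 10   8  11  11 101] [ 0.5603 -0.1174  0.087 ]
cap scene [281.8831 213.013 ] [ 9  7 11  9 77] [ 0.5641 -0.116   0.087 ]
ring top [195.  252.5] [ 7 16  1  2  2] [0.5283 0.2819 0.04  ]Traceback (most recent call last):
  File "<stdin>", line 5, in <module>
  File "m.py", line 8, in blob
    i=1+np.argmax(st[1:,4]); return c[i]+[x0,y0],st[i]
        ~~~~~~~~~^^^^^^^^^^
    return _wrapfunc(a, 'argmax', axis=axis, out=out, **kwds)
    return bound(*args, **kwds)
ValueError: attempt to get argmax of an empty sequence
```

```bash
cat > plan.py <<'E'
import sys
from h import *
from scipy.spatial.transform import Rotation as Ro
def plan(target,yaw=None,step=.038,ang=6.5):
    """rows to target TCP, tool pointing down, tool x at world yaw (deg)"""
    s=bot.read_state(); p=np.array(s['position']);R=Ro.from_matrix(s['tcp_rot'])
    if yaw is None: G=R
    else:
        c,sn=np.cos(np.radians(yaw)),np.sin(np.radians(yaw)); G=Ro.from_matrix(np.array([[c,sn,0],[sn,-c,0],[0,0,-1]]))
    rv=(R.inv()*G).as_rotvec(); t=np.array(target,float)
    n=int(np.ceil(max(np.linalg.norm(t-p)/step,np.degrees(np.linalg.norm(rv))/ang,1)))
    tr=Ro.from_rotvec(np.round(rv/n/(2*np.pi),3)*2*np.pi); ax=np.round(rv/n/(2*np.pi),3); out=[];C=R
    for i in range(n):
        d=np.round(C.inv().apply(t-p)/(n-i)/.05,3); p=p+C.apply(d*.05); C=C*tr; out.append(' '.join('%g'%v for v in [*d,*ax]))
    for k in range(0,n,10): print('; '.join(out[k:k+10]))
if __name__=='__main__':
    a=[float(v) for v in sys.argv[1:]]; plan(a[:3],*a[3:])
E
python3 plan.py .54 .215 .22 90; python3 -c "
from h import *
print(at('top',415,231,.115),at('top',203,251,.04),at('scene',412,327,.04),at('scene',260,186,.115))"
```

```text
-0.675 -0.345 0.003 -0 0 0.015; -0.704 -0.28 0.003 -0 0 0.015; -0.727 -0.213 0.003 -0 0 0.015; -0.744 -0.143 0.003 -0 0 0.015; -0.754 -0.073 0.003 -0 0 0.015; -0.758 -0.001 0.003 -0 0 0.015; -0.755 0.07 0.003 -0 0 0.015; -0.745 0.141 0.004 -0 0 0.015; -0.728 0.21 0.003 -0 0 0.015; -0.705 0.278 0.004 -0 0 0.015
-0.676 0.343 0.003 -0 0 0.015; -0.64 0.404 0.004 -0 0 0.015
[ 0.55733963 -0.19822677  0.115     ] [0.53160719 0.26403576 0.04      ] [0.53179955 0.26571622 0.04      ] [ 0.56389789 -0.19338074  0.115     ]
```

Call:
apply_moves(plan="-0.675 -0.345 0 0 0 0.015; -0.704 -0.28 0 0 0 0.015; -0.727 -0.213 0 0 0 0.015; -0.744 -0.143 0 0 0 0.015; -0.754 -0.073 0 0 0 0.015; -0.758 0 0 0 0 0.015; -0.755 0.07 0 0 0 0.015; -0.745 0.14 0 0 0 0.015; -0.728 0.21 0 0 0 0.015; -0.705 0.278 0 0 0 0.015", gripper=-1)

```text
time_s: 0.93
position: [0.4935, 0.2729, 0.2222]
tcp_rot: [[-0.2, 0.98, -0.001], [0.98, 0.2, -0.0], [-0.0, -0.001, -1.0]]
force: [1.1, 0.7, -0.2]
opening: 0.327
grasp_force: 0.0
```

Call:
apply_moves(plan="-0.676 0.343 0 0 0 0.015; -0.64 0.4 0 0 0 0.015; 0 0 0 0 0 0; 0 0 0 0 0 0")

```text
time_s: 1.27
position: [0.5411, 0.2137, 0.222]
tcp_rot: [[-0.015, 1.0, -0.001], [1.0, 0.015, 0.0], [0.0, -0.001, -1.0]]
force: [-1.1, -0.0, -0.2]
opening: 0.042
grasp_force: 0.0
```

```bash
python3 - <<'E'
from m import *
s=bot.read_state();print(s['position'],s['tcp_rot'])
save('wrist','w1.png')
E
python3 plan.py .556 -.16 .22 90
```

```text
[0.5411 0.2137 0.222 ] [[-0.0145  0.9999 -0.0008]
 [ 0.9999  0.0145  0.0001]
 [ 0.0001 -0.0008 -1.    ]]
-0.75 0.02 0.004 -0 -0 0; -0.75 0.02 0.004 -0 -0 0; -0.75 0.02 0.004 -0 -0 0; -0.75 0.02 0.004 -0 -0 0; -0.75 0.02 0.003 -0 -0 0; -0.75 0.02 0.004 -0 -0 0; -0.751 0.02 0.003 -0 -0 0; -0.75 0.019 0.004 -0 -0 0; -0.751 0.02 0.003 -0 -0 0; -0.75 0.019 0.004 -0 -0 0
```

View pics/w1.png

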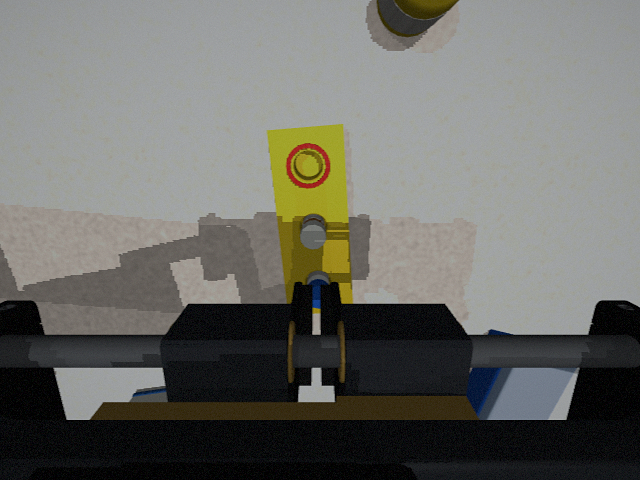

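The ring is centred at about (308,166), and it is clear of the gripper. The white cap is at (313,232).

```bash
python3 - <<'E'
from m import *
im=cv2.imread('pics/w1.png')[:,:,::-1].copy()
p,st=blob(im,(280,340,135,200),'red')
u,v=st[0]+280+st[2]/2-.5,st[1]+135+st[3]/2-.5
print(p,st,at('wrist',*p,.04),at('wrist',u,v,.04))
# rack yaw: edges
print(at('wrist',268,130,.04),at('wrist',343,125,.04),at('wrist',313,232,.074))
E
python3 plan.py .556 -.26 .22 90
```

```text
[307.9646 165.055 ] [  7   8  43  45 509] [0.5319 0.2654 0.04  ] [0.5319 0.2654 0.04  ]
[0.4951 0.2962 0.04  ] [0.5634 0.3017 0.04  ] [0.5378 0.2098 0.074 ]
-0.731 0.013 0.003 -0 -0 0; -0.731 0.013 0.003 -0 -0 0; -0.731 0.013 0.003 -0 -0 0; -0.731 0.013 0.003 -0 -0 0; -0.731 0.013 0.003 -0 -0 0; -0.731 0.012 0.003 -0 -0 0; -0.731 0.013 0.003 -0 -0 0; -0.731 0.012 0.003 -0 -0 0; -0.731 0.013 0.002 -0 -0 0; -0.731 0.012 0.003 -0 -0 0
-0.731 0.013 0.002 -0 -0 0; -0.73 0.012 0.003 -0 -0 0; -0.731 0.013 0.002 -0 -0 0
```

Call:
apply_moves(plan="-0.73 0.01 0 0 0 0; -0.73 0.01 0 0 0 0; -0.73 0.01 0 0 0 0; -0.73 0.01 0 0 0 0; -0.73 0.01 0 0 0 0; -0.73 0.01 0 0 0 0; -0.73 0.01 0 0 0 0; -0.73 0.01 0 0 0 0; -0.73 0.01 0 0 0 0; -0.73 0.01 0 0 0 0")

```text
time_s: 2.15
position: [0.5511, -0.1486, 0.2224]
tcp_rot: [[-0.021, 1.0, -0.001], [1.0, 0.021, 0.001], [0.001, -0.001, -1.0]]
force: [-0.4, -0.5, -0.7]
opening: 0.01
grasp_force: 0.0
```

Call:
apply_moves(plan="-0.73 0.01 0 0 0 0; -0.73 0.01 0 0 0 0; -0.73 0.01 0 0 0 0; 0 0 0 0 0 0; 0 0 0 0 0 0")

```text
time_s: 2.57
position: [0.5551, -0.2587, 0.2221]
tcp_rot: [[-0.017, 1.0, -0.001], [1.0, 0.017, 0.001], [0.001, -0.001, -1.0]]
force: [-0.6, 1.4, 0.1]
opening: 0.003
grasp_force: 0.0
```

```bash
python3 - <<'E'
from m import *
s=bot.read_state();print(s['position'],s['force'])
im=save('wrist','w2.png')
E
```

```text
[ 0.5551 -0.2587  0.2221] [-0.5764  1.3866  0.1067]
```

View pics/w2.png

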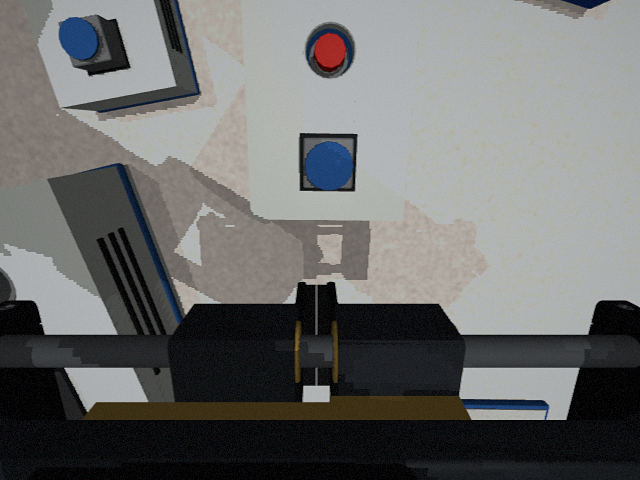

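The cap is at (330,51) and the pad at (329,166). The square boss opening around the pad spans about (300–356, 134–191).

```bash
python3 - <<'E'
from m import *
im=cv2.imread('pics/w2.png')[:,:,::-1].copy()
p,st=blob(im,(305,355,25,80),'red');print('cap',p,st,at('wrist',*p,.087))
p,st=blob(im,(295,360,135,200),'blue');print('pad',p,st)
for z in(.103,.115,.127):
    a=at('wrist',st[0]+295,p[1],z);b=at('wrist',st[0]+st[2]+295,p[1],z);print(z,at('wrist',*p,z),np.linalg.norm(a-b))
c=[at('wrist',u,v,.085) for u,v in((300,134),(355,134),(355,191),(300,191))];print(np.mean(c,0),c)
print(at('wrist',330,50,.085))
E
```

```text
cap [329.6372  50.2067] [  9   8  32  35 871] [ 0.563  -0.1179  0.087 ]
pad [328.5792 165.5678] [  10    7   49   49 1830]
0.103 [ 0.5641 -0.2006  0.103 ] 0.0376354183370583
0.115 [ 0.5637 -0.1994  0.115 ] 0.03602901195010098
0.127 [ 0.5633 -0.1983  0.127 ] 0.03442260556314377
[ 0.5638 -0.2003  0.085 ] [array([ 0.5412, -0.178 ,  0.085 ]), array([ 0.5851, -0.1771,  0.085 ]), array([ 0.5874, -0.2227,  0.085 ]), array([ 0.5415, -0.2236,  0.085 ])]
[ 0.5633 -0.1174  0.085 ]
```

```bash
python3 plan.py .5635 -.2 .135 90
```

```text
0.379 0.066 0.581 -0 -0 0.001; 0.379 0.063 0.581 -0 -0 0.001; 0.379 0.061 0.581 -0 -0 0.001
```

Call:
apply_moves(plan="0.38 0.066 0.58 0 0 0.001; 0.38 0.063 0.58 0 0 0.001; 0.38 0.061 0.58 0 0 0.001; 0 0 0 0 0 0; 0 0 0 0 0 0; 0 0 0 0 0 0")

```text
time_s: 3.12
position: [0.5649, -0.2007, 0.1365]
tcp_rot: [[-0.002, 1.0, 0.001], [1.0, 0.002, -0.001], [-0.001, 0.001, -1.0]]
force: [0.5, 0.3, 0.1]
opening: 0.009
grasp_force: 0.0
```

Call:
apply_moves(plan="0 0 0.03 0 0 0; 0 0 0.03 0 0 0; 0 0 0.03 0 0 0; 0 0 0.03 0 0 0; 0 0 0.03 0 0 0; 0 0 0 0 0 0")

```text
time_s: 3.62
position: [0.5638, -0.2019, 0.1279]
tcp_rot: [[0.001, 1.0, -0.0], [1.0, -0.001, 0.0], [0.0, -0.0, -1.0]]
force: [-0.2, -0.1, -0.7]
opening: 0.005
grasp_force: 0.0
```

Call:
apply_moves(plan="0 0 0.02 0 0 0; 0 0 0.02 0 0 0; 0 0 0.02 0 0 0; 0 0 0.02 0 0 0; 0 0 0 0 0 0")

```text
time_s: 4.03
position: [0.5638, -0.2016, 0.1237]
tcp_rot: [[0.001, 1.0, -0.001], [1.0, -0.001, 0.0], [0.0, -0.001, -1.0]]
force: [0.7, -0.6, -1.5]
opening: 0.008
grasp_force: 0.0
```

Call:
apply_moves(plan="0 0 0.02 0 0 0; 0 0 0.02 0 0 0; 0 0 0.02 0 0 0; 0 0 0 0 0 0")

```text
time_s: 4.37
position: [0.5639, -0.2016, 0.1208]
tcp_rot: [[0.001, 1.0, -0.0], [1.0, -0.001, 0.0], [0.0, -0.0, -1.0]]
force: [-0.4, -0.4, 0.9]
opening: 0.009
grasp_force: 0.0
```

Call:
apply_moves(plan="0 0 0.02 0 0 0; 0 0 0.02 0 0 0; 0 0 0.02 0 0 0; 0 0 0 0 0 0")

```text
time_s: 4.7
position: [0.5639, -0.2016, 0.1178]
tcp_rot: [[0.001, 1.0, -0.0], [1.0, -0.001, 0.0], [0.0, -0.0, -1.0]]
force: [-0.4, -0.1, 0.3]
opening: 0.003
grasp_force: 0.0
```

Call:
apply_moves(plan="0 0 0.02 0 0 0; 0 0 0.02 0 0 0; 0 0 0 0 0 0")

```text
time_s: 4.95
position: [0.5641, -0.2017, 0.1159]
tcp_rot: [[0.001, 1.0, 0.0], [1.0, -0.001, -0.0], [-0.0, 0.0, -1.0]]
force: [0.1, -0.1, 0.5]
opening: 0.002
grasp_force: 0.3
```

Call:
apply_moves(plan="0 0 0.02 0 0 0; 0 0 0.02 0 0 0; 0 0 0 0 0 0")

```text
time_s: 5.2
position: [0.5641, -0.2017, 0.1143]
tcp_rot: [[0.001, 1.0, 0.0], [1.0, -0.001, -0.0], [-0.0, 0.0, -1.0]]
force: [-1.4, 1.0, 3.7]
opening: 0.007
grasp_force: 1.5
```

Call:
apply_moves(plan="0 0 0.02 0 0 0; 0 0 0.02 0 0 0; 0 0 0 0 0 0")

```text
time_s: 5.45
position: [0.5641, -0.2017, 0.1121]
tcp_rot: [[0.001, 1.0, 0.0], [1.0, -0.001, -0.0], [-0.0, 0.0, -1.0]]
force: [-0.3, 0.5, 2.9]
opening: 0.001
grasp_force: 1.7
```

Call:
apply_moves(plan="0 0 0.02 0 0 0; 0 0 0.02 0 0 0; 0 0 0 0 0 0")

```text
time_s: 5.7
position: [0.5641, -0.2017, 0.1099]
tcp_rot: [[0.001, 1.0, 0.0], [1.0, -0.001, -0.0], [-0.0, 0.0, -1.0]]
force: [0.2, 0.6, 2.8]
opening: 0.004
grasp_force: 1.7
```

Call:
apply_moves(plan="0 0 0.02 0 0 0; 0 0 0 0 0 0")

```text
time_s: 5.87
position: [0.5641, -0.2017, 0.1091]
tcp_rot: [[0.001, 1.0, 0.0], [1.0, -0.001, -0.0], [-0.0, 0.0, -1.0]]
force: [-0.8, 0.8, 3.7]
opening: 0.001
grasp_force: 2.3
```

Call:
apply_moves(plan="0 0 0.02 0 0 0; 0 0 0 0 0 0")

```text
time_s: 6.03
position: [0.5642, -0.2018, 0.1085]
tcp_rot: [[0.001, 1.0, 0.0], [1.0, -0.001, -0.0], [-0.0, 0.0, -1.0]]
force: [-1.2, 1.0, 7.2]
opening: 0.006
grasp_force: 3.6
```

Call:
apply_moves(plan="0 0 0.02 0 0 0; 0 0 0 0 0 0")

```text
time_s: 6.2
position: [0.5642, -0.2018, 0.1079]
tcp_rot: [[0.001, 1.0, 0.0], [1.0, -0.001, -0.0], [-0.0, 0.0, -1.0]]
force: [-2.5, 0.5, 9.8]
opening: 0.004
grasp_force: 4.9
```

Call:
apply_moves(plan="0 0 0.01 0 0 0; 0 0 0 0 0 0")

```text
time_s: 6.37
position: [0.5642, -0.2018, 0.1077]
tcp_rot: [[0.001, 1.0, 0.001], [1.0, -0.001, -0.001], [-0.001, 0.001, -1.0]]
force: [-2.7, 0.8, 11.1]
opening: 0.003
grasp_force: 5.4
```

Call:
apply_moves(plan="0 0 -0.06 0 0 0; 0 0 -0.06 0 0 0; 0 0 -0.06 0 0 0; 0 0 -0.06 0 0 0; 0 0 -0.06 0 0 0; 0 0 -0.06 0 0 0; 0 0 -0.06 0 0 0; 0 0 -0.06 0 0 0; 0 0 -0.06 0 0 0; 0 0 -0.06 0 0 0")

```text
time_s: 7.2
position: [0.5641, -0.2017, 0.1368]
tcp_rot: [[0.001, 1.0, 0.0], [1.0, -0.001, -0.0], [-0.0, 0.0, -1.0]]
force: [0.7, -0.3, 2.3]
opening: 0.004
grasp_force: 1.0
```

Call:
apply_moves(plan="0 0 -0.2 0 0 0; 0 0 -0.5 0 0 0; 0 0 -0.7 0 0 0; 0 0 -0.5 0 0 0; 0 0 0 0 0 0; 0 0 0 0 0 0", gripper=0.3)

```text
time_s: 7.7
position: [0.5645, -0.2019, 0.2336]
tcp_rot: [[0.001, 1.0, 0.003], [1.0, -0.001, -0.002], [-0.002, 0.003, -1.0]]
force: [-0.2, 0.8, -0.4]
opening: 0.371
grasp_force: 0.0
```

```bash
python3 - <<'E'
from m import *
s=bot.read_state();print(s['position'],s['force'],s['opening'])
save('wrist','w3.png')
E
```

```text
[ 0.5645 -0.2019  0.2336] [-0.204   0.8208 -0.426 ] 0.3707013050536273
```

View pics/w3.png

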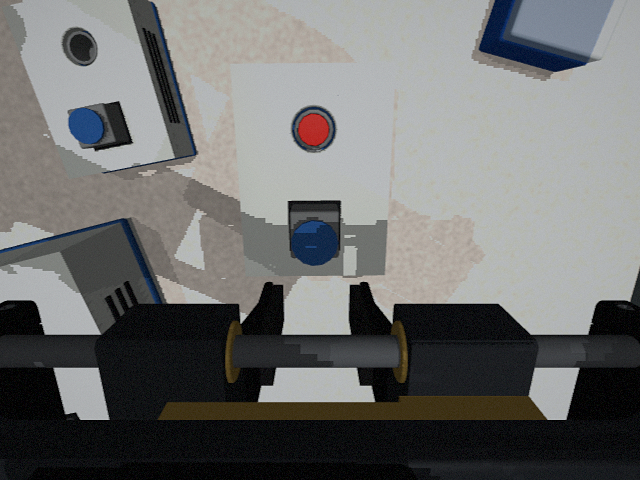

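The carrier is up. The cap is at (314,128) and concentric with the bore, and the pad is at (314,242).

```bash
python3 - <<'E'
from m import *
im=cv2.imread('pics/w3.png')[:,:,::-1].copy()
p,st=blob(im,(285,345,100,160),'red');print('cap',p,st,at('wrist',*p,.109), at('wrist',st[0]+285,p[1],.109)[0]-at('wrist',st[0]+st[2]+285,p[1],.109)[0])
E
python3 plan.py .5633 -.1178 .165 90;
```

```text
cap [313.1605 129.267 ] [ 13  14  31  32 779] [ 0.5622 -0.1186  0.109 ] -0.023433322332754747
0.557 -0.002 0.446 -0 -0 -0; 0.557 -0.002 0.446 -0 -0 -0; 0.557 -0.001 0.445 -0 -0 -0
```

Call:
apply_moves(plan="0.557 -0.01 0.446 0 0 0; 0.557 -0.01 0.446 0 0 0; 0.557 0 0.446 0 0 0; 0 0 0 0 0 0; 0 0 0.4 0 0 0; 0 0 0.4 0 0 0; 0 0 0.4 0 0 0; 0 0 0.14 0 0 0; 0 0 0.1 0 0 0; 0 0 0 0 0 0")

```text
time_s: 8.58
position: [0.5621, -0.118, 0.0914]
tcp_rot: [[0.001, 1.0, -0.003], [1.0, -0.001, 0.001], [0.001, -0.003, -1.0]]
force: [-0.2, -0.7, 0.1]
opening: 0.651
grasp_force: 0.0
```

Call:
apply_moves(plan="0 0 0 0 0 0; 0 0 0 0 0 0")

```text
time_s: 8.75
position: [0.5637, -0.1185, 0.0935]
tcp_rot: [[0.001, 1.0, 0.002], [1.0, -0.001, -0.001], [-0.001, 0.002, -1.0]]
force: [0.2, -0.4, -0.5]
opening: 0.651
grasp_force: 0.0
```

Call:
apply_moves(plan="0 -0.02 0.04 0 0 0; 0 0 0.04 0 0 0; 0 0 0 0 0 0; 0 0 0 0 0 0; 0 0 0 0 0 0")

```text
time_s: 9.17
position: [0.5621, -0.1181, 0.0888]
tcp_rot: [[0.001, 1.0, 0.0], [1.0, -0.001, -0.0], [-0.0, 0.0, -1.0]]
force: [-1.0, 0.1, -0.2]
opening: 0.652
grasp_force: 0.0
```

Call:
apply_moves(plan="0 0 0 0 0 0; 0 0 0 0 0 0; 0 0 0 0 0 0; 0 0 0 0 0 0; 0 0 0 0 0 0; 0 0 0 0 0 0; 0 0 0 0 0 0; 0 0 0 0 0 0", gripper=-1)

```text
time_s: 9.83
position: [0.5621, -0.1181, 0.0886]
tcp_rot: [[0.001, 1.0, -0.0], [1.0, -0.001, 0.0], [0.0, -0.0, -1.0]]
force: [1.3, -0.4, -0.7]
opening: 0.266
grasp_force: 30.0
```

Call:
apply_moves(plan="0 0 -0.1 0 0 0; 0 0 -0.2 0 0 0; 0 0 -0.4 0 0 0; 0 0 -0.5 0 0 0; 0 0 -0.5 0 0 0; 0 0 -0.3 0 0 0; 0 0 0 0 0 0; 0 0 0 0 0 0")

```text
time_s: 10.5
position: [0.5626, -0.1183, 0.19]
tcp_rot: [[0.001, 1.0, 0.003], [1.0, -0.001, -0.001], [-0.001, 0.003, -1.0]]
force: [-0.6, 0.2, -0.6]
opening: 0.27
grasp_force: 30.0
```

```bash
python3 plan.py .532 .2654 .18 90 .03
```

```text
0.59 -0.047 0.015 0 0 -0; 0.59 -0.047 0.015 0 0 -0; 0.59 -0.048 0.015 0 0 -0; 0.59 -0.047 0.015 0 0 -0; 0.59 -0.048 0.014 0 0 -0; 0.59 -0.047 0.015 0 0 -0; 0.59 -0.048 0.014 0 0 -0; 0.591 -0.047 0.015 0 0 -0; 0.59 -0.048 0.014 0 0 -0; 0.591 -0.047 0.015 0 0 -0
0.59 -0.048 0.014 0 0 -0; 0.591 -0.047 0.015 0 0 -0; 0.59 -0.048 0.014 0 0 -0
```

Call:
apply_moves(plan="0.3 -0.02 0 0 0 0; 0.59 -0.05 0 0 0 0; 0.59 -0.05 0.02 0 0 0; 0.59 -0.05 0.02 0 0 0; 0.59 -0.05 0.02 0 0 0; 0.59 -0.05 0.02 0 0 0; 0.59 -0.05 0.02 0 0 0; 0.59 -0.05 0.02 0 0 0; 0.59 -0.05 0.02 0 0 0; 0.59 -0.05 0.02 0 0 0")

```text
time_s: 11.33
position: [0.5364, 0.1647, 0.1788]
tcp_rot: [[0.001, 1.0, -0.005], [1.0, -0.001, -0.0], [-0.0, -0.005, -1.0]]
force: [0.5, -0.5, -0.7]
opening: 0.266
grasp_force: 30.0
```

Call:
apply_moves(plan="0.59 -0.05 0.02 0 0 0; 0.59 -0.05 0.02 0 0 0; 0.59 -0.05 0 0 0 0; 0.29 -0.02 0 0 0 0; 0 0 0 0 0 0; 0 0 0 0 0 0; 0 0 0 0 0 0; 0 0 0 0 0 0")

```text
time_s: 12.0
position: [0.5302, 0.2641, 0.1782]
tcp_rot: [[0.002, 1.0, -0.001], [1.0, -0.002, -0.001], [-0.001, -0.001, -1.0]]
force: [-0.4, -0.3, -0.1]
opening: 0.264
grasp_force: 30.0
```

```bash
python3 - <<'E'
from m import *
s=bot.read_state();print(s['position'],s['force'],s['opening'])
save('scene','s4.png');w=save('wrist','w4.png')
t=cv2.imread('pics/s4.png')[220:380,330:490]
cv2.imwrite('pics/c4.png',np.hstack([cv2.resize(t,(480,480)),cv2.resize(w[180:420,240:400,::-1],(320,480))]))
E
python3 plan.py .532 .2654 .107 90 .01
```

```text
[0.5302 0.2641 0.1782] [-0.3809 -0.3023 -0.1334] 0.2638530067485544
0.003 0.004 0.179 -0 0 -0; 0.003 0.004 0.179 -0 0 -0; 0.003 0.003 0.179 -0 0 -0; 0.004 0.004 0.179 -0 0 -0; 0.003 0.003 0.179 -0 0 -0; 0.004 0.004 0.179 -0 0 -0; 0.003 0.003 0.179 -0 0 -0; 0.004 0.004 0.178 -0 0 -0
```

View pics/c4.png

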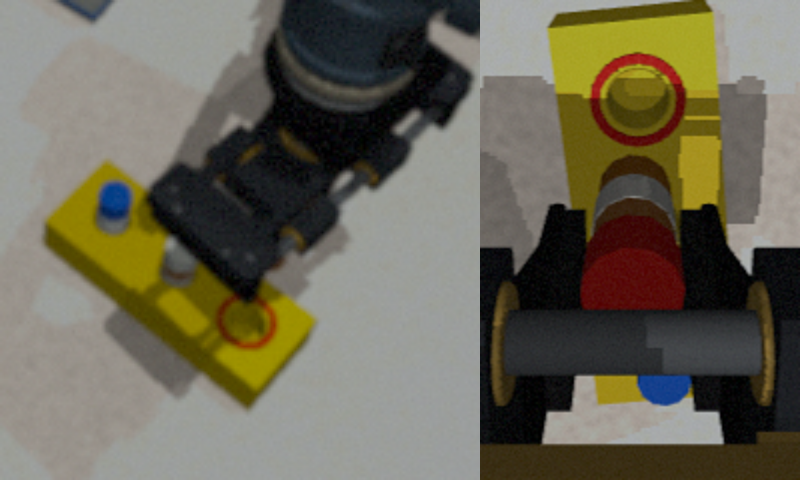

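The vial hangs upright between the fingers. The cap top is centred near wrist pixel (316,318) and the ring near (319,229).

```bash
python3 - <<'E'
from m import *
im=cv2.imread('pics/w4.png')[:,:,::-1].copy()
for z in(.04,):
    p,st=blob(im,(290,350,195,260),'red');print(p,st,at('wrist',st[0]+290+st[2]/2-.5,st[1]+195+st[3]/2-.5,.04))
s=bot.read_state();P=np.array(s['position'])
print(P,proj('wrist',P+[0,0,.0204]),proj('wrist',P+[0,.012,.0204]),proj('wrist',P+[0,0,-.0436]),proj('wrist',P+[0,.011,-.0436]))
E
```

```text
[318.4583 229.2913] [  5  12  47  46 587] [0.5331 0.2639 0.04  ]
[0.5306 0.2641 0.1786] (np.float64(314.06292128188994), np.float64(324.758961955092)) (np.float64(313.94337401815005), np.float64(300.3375990928648)) (np.float64(314.66646385447996), np.float64(270.54195696468935)) (np.float64(314.59689562628535), np.float64(253.644213454137))
```

Call:
apply_moves(plan="0.04 0.03 0.1 0 0 0; 0 0 0.3 0 0 0; 0 0 0.4 0 0 0; 0 0 0.4 0 0 0; 0 0 0.3 0 0 0; 0 0 0.16 0 0 0; 0 0 0.1 0 0 0; 0 0 0 0 0 0; 0 0 0 0 0 0; 0 0 0 0 0 0")

```text
time_s: 12.93
position: [0.5327, 0.2676, 0.0916]
tcp_rot: [[0.001, 1.0, 0.002], [1.0, -0.001, 0.001], [0.001, 0.002, -1.0]]
force: [0.1, -0.3, -0.2]
opening: 0.265
grasp_force: 30.0
```

```bash
python3 - <<'E'
from m import *
s=bot.read_state();print(s['position'],s['force'])
w=save('wrist','w5.png')
cv2.imwrite('pics/c5.png',cv2.resize(w[150:390,200:440,::-1],(600,600)))
E
```

```text
[0.5327 0.2676 0.0916] [ 0.0733 -0.269  -0.1701]
```

View pics/c5.png

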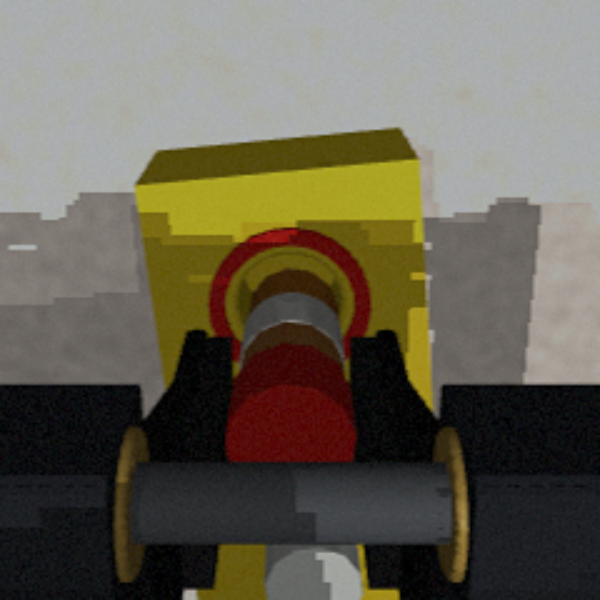

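The vial's lower end (centre column 293) lies within 1 mm of the hole centre (290), so I lower it slowly.

Call:
apply_moves(plan="0.01 -0.01 0.06 0 0 0; 0 0 0.06 0 0 0; 0 0 0.06 0 0 0; 0 0 0.06 0 0 0; 0 0 0.06 0 0 0; 0 0 0 0 0 0")

```text
time_s: 13.48
position: [0.531, 0.2677, 0.0748]
tcp_rot: [[0.001, 1.0, -0.001], [1.0, -0.001, -0.0], [-0.0, -0.001, -1.0]]
force: [0.5, -0.4, -0.3]
opening: 0.268
grasp_force: 30.0
```

Call:
apply_moves(plan="0 0 0.06 0 0 0; 0 0 0.06 0 0 0; 0 0 0.06 0 0 0; 0 0 0.06 0 0 0; 0 0 0 0 0 0")

```text
time_s: 13.9
position: [0.5312, 0.2678, 0.0629]
tcp_rot: [[0.001, 1.0, -0.001], [1.0, -0.001, -0.0], [-0.0, -0.001, -1.0]]
force: [0.3, 0.2, -1.1]
opening: 0.268
grasp_force: 30.0
```

In the hole with no side force. Now the last 9 mm.

Call:
apply_moves(plan="0 0 0.04 0 0 0; 0 0 0.04 0 0 0; 0 0 0.03 0 0 0; 0 0 0.02 0 0 0; 0 0 0 0 0 0; 0 0 0 0 0 0")

```text
time_s: 14.4
position: [0.5313, 0.2678, 0.057]
tcp_rot: [[0.001, 1.0, -0.0], [1.0, -0.001, -0.0], [-0.0, -0.0, -1.0]]
force: [0.0, -1.1, -1.3]
opening: 0.263
grasp_force: 30.0
```

Call:
apply_moves(plan="0 0 0.02 0 0 0; 0 0 0 0 0 0; 0 0 0 0 0 0")

```text
time_s: 14.65
position: [0.5314, 0.2679, 0.0562]
tcp_rot: [[0.001, 1.0, 0.0], [1.0, -0.001, -0.0], [-0.0, 0.0, -1.0]]
force: [0.0, -0.6, -1.2]
opening: 0.267
grasp_force: 30.0
```

Call:
apply_moves(plan="0 0 0.02 0 0 0; 0 0 0.02 0 0 0; 0 0 0 0 0 0; 0 0 0 0 0 0")

```text
time_s: 14.98
position: [0.5314, 0.2679, 0.0541]
tcp_rot: [[0.001, 1.0, 0.0], [1.0, -0.001, -0.0], [-0.0, 0.0, -1.0]]
force: [1.2, -1.9, -0.7]
opening: 0.266
grasp_force: 30.0
```

Call:
apply_moves(plan="0 0 0.02 0 0 0; 0 0 0 0 0 0; 0 0 0 0 0 0")

```text
time_s: 15.23
position: [0.5315, 0.2679, 0.0534]
tcp_rot: [[0.001, 1.0, 0.0], [1.0, -0.001, 0.0], [0.0, 0.0, -1.0]]
force: [0.5, -2.5, 2.7]
opening: 0.265
grasp_force: 30.0
```

It has touched the floor, as expected at 0.0535. I open the gripper and back off.

Call:
apply_moves(plan="0 0 0 0 0 0; 0 0 0 0 0 0; 0 0 0 0 0 0; 0 0 0 0 0 0; 0 0 0 0 0 0; 0 0 0 0 0 0", gripper=0.3)

```text
time_s: 15.73
position: [0.5313, 0.268, 0.053]
tcp_rot: [[0.001, 1.0, -0.0], [1.0, -0.001, 0.0], [0.0, -0.0, -1.0]]
force: [0.1, -0.1, -0.0]
opening: 0.606
grasp_force: 0.0
```

Call:
apply_moves(plan="0 0 -0.1 0 0 0; 0 0 -0.2 0 0 0; 0 0 -0.5 0 0 0; 0 0 -0.7 0 0 0; 0 0 -0.7 0 0 0; 0 0 -0.3 0 0 0; -0.3 0 0 0 0 0; -0.3 0 0 0 0 0; 0 0 0 0 0 0; 0 0 0 0 0 0")

```text
time_s: 16.57
position: [0.5307, 0.2368, 0.1778]
tcp_rot: [[0.003, 1.0, -0.002], [1.0, -0.003, -0.0], [-0.0, -0.002, -1.0]]
force: [0.5, 0.7, -1.0]
opening: 0.651
grasp_force: 0.0
```

```bash
python3 - <<'E'
from m import *
s=bot.read_state();print(s['position'],s['force'])
w=save('wrist','w6.png')
p,st=blob(w,(260,380,100,330),'red');print(p,st)
cv2.imwrite('pics/c6.png',cv2.resize(w[60:360,170:470,::-1],(600,600)))
for z in (.074,.094):print(at('wrist',*p,z))
E
python3 plan.py .564 -.2015 .18 90
```

```text
[0.5307 0.2368 0.1778] [ 0.4987  0.6564 -1.0215]
[318.1075 200.558 ] [  35   75   48   49 1432]
[0.5331 0.2693 0.074 ]
[0.5331 0.2732 0.094 ]
-0.731 0.057 -0.004 -0 0 -0; -0.731 0.057 -0.004 -0 0 -0; -0.731 0.057 -0.004 -0 0 -0; -0.731 0.057 -0.004 -0 0 -0; -0.732 0.057 -0.004 -0 0 -0; -0.731 0.057 -0.004 -0 0 -0; -0.732 0.057 -0.004 -0 0 -0; -0.731 0.056 -0.004 -0 0 -0; -0.732 0.057 -0.004 -0 0 -0; -0.731 0.056 -0.004 -0 0 -0
-0.732 0.057 -0.005 -0 0 -0; -0.731 0.056 -0.004 -0 0 -0
```

View pics/c6.png

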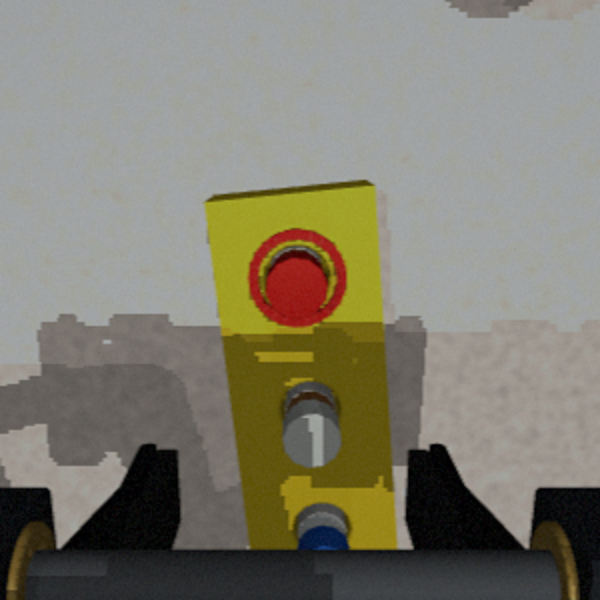

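The red-capped vial stands in the ringed hole: the cap is concentric with the ring at about (297,280) in the crop. Now back to the pad.

Call:
apply_moves(plan="-0.73 0.057 0 0 0 0; -0.73 0.057 0 0 0 0; -0.73 0.057 0 0 0 0; -0.73 0.057 0 0 0 0; -0.73 0.057 0 0 0 0; -0.73 0.057 0 0 0 0; -0.73 0.057 0 0 0 0; -0.73 0.057 0 0 0 0; -0.73 0.057 0 0 0 0; -0.73 0.057 0 0 0 0", gripper=-1)

```text
time_s: 17.45
position: [0.5594, -0.1283, 0.1774]
tcp_rot: [[0.001, 1.0, -0.001], [1.0, -0.001, 0.001], [0.001, -0.001, -1.0]]
force: [0.4, 0.8, 0.3]
opening: 0.029
grasp_force: 0.0
```

Call:
apply_moves(plan="-0.73 0.057 0 0 0 0; -0.73 0.057 0 0 0 0; 0 0 0 0 0 0; 0 0 0 0 0 0; 0 0 0.3 0 0 0; 0 0 0.2 0 0 0; 0 0 0.1 0 0 0; 0 0 0 0 0 0; 0 0 0 0 0 0; 0 0 0 0 0 0")

```text
time_s: 18.28
position: [0.5656, -0.1995, 0.1485]
tcp_rot: [[-0.0, 1.0, 0.0], [1.0, 0.0, -0.0], [-0.0, 0.0, -1.0]]
force: [0.3, -0.0, -1.0]
opening: 0.004
grasp_force: 0.0
```

Call:
apply_moves(plan="-0.04 -0.03 0.05 0 0 0; 0 0 0.05 0 0 0; 0 0 0.05 0 0 0; 0 0 0.03 0 0 0; 0 0 0.03 0 0 0; 0 0 0.03 0 0 0; 0 0 0.03 0 0 0; 0 0 0 0 0 0; 0 0 0 0 0 0")

```text
time_s: 19.03
position: [0.5637, -0.2022, 0.1348]
tcp_rot: [[0.001, 1.0, -0.0], [1.0, -0.001, -0.0], [-0.0, -0.0, -1.0]]
force: [-0.8, 0.8, 2.4]
opening: 0.005
grasp_force: 1.6
```

Call:
apply_moves(plan="0 0 0.03 0 0 0; 0 0 0.03 0 0 0; 0 0 0.03 0 0 0; 0 0 0.03 0 0 0; 0 0 0.03 0 0 0; 0 0 0.03 0 0 0; 0 0 0.03 0 0 0; 0 0 0.03 0 0 0; 0 0 0 0 0 0; 0 0 0 0 0 0")

```text
time_s: 19.87
position: [0.5637, -0.2022, 0.1225]
tcp_rot: [[0.001, 1.0, -0.0], [1.0, -0.001, -0.0], [-0.0, -0.0, -1.0]]
force: [-1.2, 0.0, 3.9]
opening: 0.005
grasp_force: 1.9
```

Next to 0.1105, then in fine steps.

Call:
apply_moves(plan="0 0 0.03 0 0 0; 0 0 0.03 0 0 0; 0 0 0.03 0 0 0; 0 0 0.03 0 0 0; 0 0 0.03 0 0 0; 0 0 0.03 0 0 0; 0 0 0.03 0 0 0; 0 0 0.03 0 0 0; 0 0 0 0 0 0; 0 0 0 0 0 0")

```text
time_s: 20.7
position: [0.5637, -0.2021, 0.1105]
tcp_rot: [[0.001, 1.0, -0.0], [1.0, -0.001, 0.0], [0.0, -0.0, -1.0]]
force: [-1.2, -0.3, 3.5]
opening: 0.005
grasp_force: 1.9
```

Call:
apply_moves(plan="0 0 0.02 0 0 0; 0 0 0.02 0 0 0; 0 0 0 0 0 0")

```text
time_s: 20.95
position: [0.5637, -0.2022, 0.1088]
tcp_rot: [[0.001, 1.0, 0.0], [1.0, -0.001, -0.0], [-0.0, 0.0, -1.0]]
force: [-2.3, -0.3, 6.0]
opening: 0.006
grasp_force: 3.0
```

Call:
apply_moves(plan="0 0 0.02 0 0 0; 0 0 0.01 0 0 0; 0 0 0 0 0 0")

```text
time_s: 21.2
position: [0.5638, -0.2022, 0.108]
tcp_rot: [[0.001, 1.0, 0.0], [1.0, -0.001, -0.0], [-0.0, 0.0, -1.0]]
force: [-3.2, 0.1, 8.6]
opening: 0.001
grasp_force: 4.8
```

Call:
apply_moves(plan="0 0 0.015 0 0 0; 0 0 0 0 0 0; 0 0 0 0 0 0")

```text
time_s: 21.45
position: [0.5637, -0.2022, 0.1077]
tcp_rot: [[0.001, 1.0, 0.0], [1.0, -0.001, -0.001], [-0.001, 0.0, -1.0]]
force: [-3.0, -0.4, 11.1]
opening: 0.005
grasp_force: 5.6
```

A slight extra press to reach 12 N, then let go slowly.

Call:
apply_moves(plan="0 0 0.01 0 0 0; 0 0 0 0 0 0; 0 0 0 0 0 0")

```text
time_s: 21.7
position: [0.5638, -0.2023, 0.1074]
tcp_rot: [[0.001, 1.0, 0.001], [1.0, -0.001, -0.001], [-0.001, 0.001, -1.0]]
force: [-3.9, 0.2, 12.9]
opening: 0.006
grasp_force: 6.2
```

Call:
apply_moves(plan="0 0 -0.04 0 0 0; 0 0 -0.04 0 0 0; 0 0 -0.04 0 0 0; 0 0 -0.04 0 0 0; 0 0 -0.04 0 0 0; 0 0 -0.04 0 0 0; 0 0 0 0 0 0; 0 0 0 0 0 0")

```text
time_s: 22.37
position: [0.5639, -0.2019, 0.1176]
tcp_rot: [[0.001, 1.0, 0.0], [1.0, -0.001, 0.0], [0.0, 0.0, -1.0]]
force: [-0.7, -0.4, 0.0]
opening: 0.005
grasp_force: 0.0
```

Call:
apply_moves(plan="0 0 -0.2 0 0 0; 0 0 -0.5 0 0 0; 0 0 -0.7 0 0 0; 0 0 -0.5 0 0 0; -0.3 0 -0.3 0 0 0; -0.4 0 0 0 0 0; 0 0 0 0 0 0; 0 0 0 0 0 0; 0 0 0 0 0 0")

```text
time_s: 23.12
position: [0.5631, -0.2362, 0.2274]
tcp_rot: [[0.001, 1.0, -0.001], [1.0, -0.001, 0.002], [0.002, -0.001, -1.0]]
force: [-0.6, 0.1, 0.8]
opening: 0.005
grasp_force: 0.0
```

```bash
python3 - <<'E'
from m import *
s=bot.read_state();print(s['position'],s['force'],s['time_s'])
w=save('wrist','w7.png');t=save('top','t7.png')
cv2.imwrite('pics/c7.png',np.hstack([cv2.resize(w[0:300,200:450,::-1],(400,480)),cv2.resize(t[190:290,180:260,::-1],(384,480))]))
E
```

```text
[ 0.5631 -0.2362  0.2274] [-0.6324  0.0635  0.8352] 23.1167
```

View pics/c7.png

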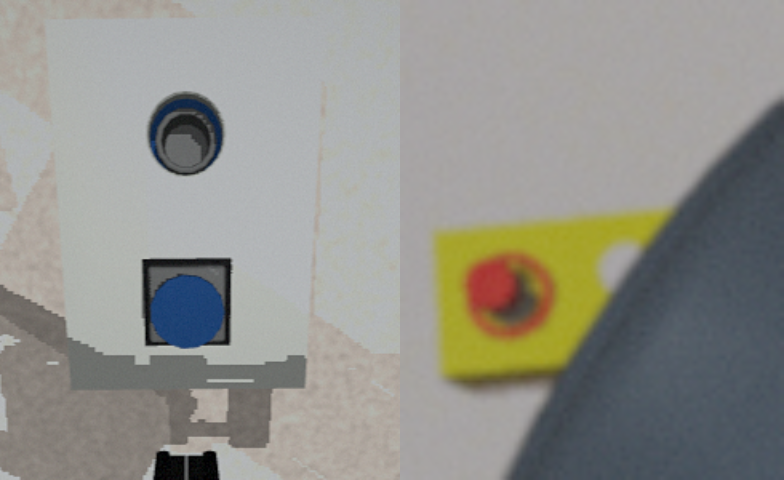

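The empty carrier is sunk and stays there with no contact on the pad. The vial stands in the ringed hole, and the cap's offset in the top view matches parallax.

```bash
python3 -c "
from rig import bot
print(bot.hand_in())"
```

```text
the job is handed in; nothing more can be done
None
```

The job is handed in at about 23 s of the 69 s allowed: the red-capped vial stands in the ringed hole, the empty carrier stayed down in its locked position after I let go of the pad, and the highest pad force I read was about 13 N; no verdict came back.

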